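# Unscrew the tight cap of a jar in its brace and hold the cap above it

### The job

Set the square closed jar down into the square pocket of the wooden brace block, fully home, so that the block keeps it from turning. Then unscrew its tight metal cap (about a sixth of a turn anticlockwise seen from above), stop turning once it comes free, lift it straight off and finish holding it level in the gripper, centred about 2 cm above the mouth of the jar, which stays in the pocket. Leave the mug, the cork-lidded jar and the shaker where they stand.

Things in the scene. Friction and masses are not known exactly. Their poses are not given: they have to be found in the camera images.
- brace: Fixed wooden block, 116 x 116 mm, 32 mm high, on a rubber foot, a screw head in each corner. A square pocket, 64 x 64 mm with a 4 mm chamfer at its mouth, opens upward at its middle, sides parallel to the block's x and y; its floor is 10 mm above the worktop. Origin: centre of the underside; z up. It does not move; yaw up to 0.4 rad.
- jar: White stoneware jar, 0.3 to 0.55 kg, standing loose and closed on the worktop. Square body 60 x 60 mm, 68 mm high, shoulder up to 73 mm, then a round neck. Origin: centre of the underside; x and y parallel to the sides, z up. Any of its four quarter-turn positions fits the pocket (2 mm clearance on each side). Not braced, it turns along with the cap.
- jar_mouth (a point): Centre of the jar's mouth rim, 95 mm above its underside, hidden under the cap. The neck is 40 mm across with three lugs; the mouth is closed by a rubber seal disc with two tabs that stand up to 6 mm above the rim.
- cap: Round ribbed aluminium cap on the jar, 59 mm across (20-sided skirt), 29 mm tall, 60 g. Origin: centre of the skirt's lower edge, z up. Closed, it lies on the jar's axis, 76 mm above the jar's underside. Lugs inside it hook under the jar's: the closed jar can be carried by the cap (about 1 mm of play). Lifted 20 mm, its edge clears the mouth rim; 25 mm clears the tabs too.
- cap_top (a point): Centre of the cap's top face, 29 mm above its lower edge. The cap opens by 60 degrees anticlockwise from above (+z); anywhere from 45 to 75 degrees it can be lifted straight off. It does not rise while it turns; turned further than about 80 degrees it hooks under the next lugs.
- thread (a joint): Turn of the seal disc in the jar's mouth, driven by the cap: 0 rad tight (start), grows as the cap is unscrewed, about 0.95 rad when the cap is in the middle of its free range (0.7 to 1.2 rad). It needs about 0.35 N m to turn and stays where it is left. It lags the cap by about 0.1 rad (backlash).
- mug: Bystander: grey-brown mug, 89 mm wide, 91 mm high, behind the work. Origin: centre of the underside. To be left alone.
- cork_jar: Bystander: round glass jar with a cork lid, 75 mm across, 110 mm high, behind the work. Origin: centre of the underside. To be left alone.
- shaker: Bystander: small shaker, 44 mm across, 90 mm high, behind the work. Origin: centre of the underside. To be left alone.

How it is judged (in metres and radians):
On the way, in this order (a step that is already met when the one before it is completed fails the run):
1. the closed jar is seated in the pocket of the brace, its cap still tight (z of jar in the frame of brace below 0.0135 m and horizontal distance between jar and brace below 0.006 m and angle between jar's own z axis and vertical below 0.06 rad and z of cap in the frame of jar below 0.08 m and value of joint thread below 0.25 rad), for 0.2 s.
2. the cap has been unscrewed until free, not yet lifted, with the jar seated in the brace (z of jar in the frame of brace below 0.0135 m and horizontal distance between jar and brace below 0.006 m and angle between jar's own z axis and vertical below 0.06 rad and z of cap in the frame of jar below 0.08 m and value of joint thread above 0.55 rad), for 0.1 s.
At the end, for the whole second after the job is handed in: Jar upright in the pocket (6 mm of its middle, 3.5 mm of its floor), untouched; disc turned 0.55 to 1.45 rad; cap gripped by the fingers, still, level within 0.15 rad, within 15 mm of the jar axis, its edge 7 to 45 mm above the mouth rim, not touching the jar (z of jar in the frame of brace below 0.0135 m and horizontal distance between jar and brace below 0.006 m and angle between jar's own z axis and vertical below 0.06 rad and z of cap in the frame of jar between 0.102 and 0.14 m and horizontal distance between cap and jar below 0.015 m and angle between cap's own z axis and vertical below 0.15 rad and linear speed of cap below 0.02 m/s and value of joint thread between 0.55 and 1.45 rad and contact force between the fingers and cap above 1 N and contact force between each of cap, the fingers and jar below 0.2 N); the arm keeps its last pose, push and grip.
It fails at once if the jar is tipped (angle between jar's own z axis and vertical above 0.5 rad).
It fails at once if the mug is disturbed (moved more than 3 cm or tipped) (distance of mug from where it was at the start of the episode above 0.03 m or angle between mug's own z axis and vertical above 0.4 rad).
It fails at once if the cork-lidded jar is disturbed (moved more than 3 cm or tipped) (distance of cork_jar from where it was at the start of the episode above 0.03 m or angle between cork_jar's own z axis and vertical above 0.4 rad).
It fails at once if the shaker is disturbed (moved more than 3 cm or tipped) (distance of shaker from where it was at the start of the episode above 0.03 m or angle between shaker's own z axis and vertical above 0.4 rad).
It also fails if it takes over 51 s, if anything falls off the work surface, if the arm or the gripper's body presses on something with over 40 N, if the wrist force passes 120 N, or if a joint passes its speed limit or range.

### The arm

A 7-joint arm with a two-finger parallel gripper is mounted at the origin on a cart in front of the work surface, level with it; the furniture and walls round the work are solid. World frame = base frame: x ahead of the robot, y to its left, z up, the work surface at z = 0. Lengths are in m, angles in degrees, forces in N, time in s.
With the tool pointing down it reaches from about 0.35 to 0.9 m from the base axis. Payload 8.1 kg.
Tool frame: the origin (TCP) lies between the finger pads; the fingertips stand 25 mm ahead of it and the grasp point (between the pads) lies 6 mm ahead of it; z points along the fingers, y is the direction in which the jaws open and shut (so a half turn about z gives the same grasp; the last joint's range is limited). The gripper opens to 85 mm and grips with 20 to 120 N. Pads are 22 mm wide; open, the fingers measure 114 mm over their backs; the gripper's body (76 mm by 85 mm) begins 54 mm behind the grasp point. The pads swing forward as they close: fully open they stand 13 mm farther back than shut.
Start: joints at [63.392, 24.895, 1.432, 90.138, -0.665, 64.973, -4.303], TCP at [0.221, -0.585, 0.227] pointing down, gripper open.
Joint ranges: [-149.89, 149.89], [-25.12, 119.58], [-72.63, 75.52], [4.76, 147.25], [-75.54, 255.54], [6.69, 114.76], [-157.13, 157.13]. Speed limits (degrees/s): [127.2, 127.2, 172.46, 172.46, 180, 180, 180].

### API

Orientations are given as [roll, pitch, yaw] about the fixed x, y, z axes, in that order (R = Rz(yaw) Ry(pitch) Rx(roll)).
In Python, from rig import ctrl, fingers, read_camera, calibration, job_done gives the robot as it stands. Calls block until the motion is done:
- ctrl.move_ptp(position, orientation): joint-space move of the TCP to a pose.
- ctrl.servo_line(position, frame=None, vel=0.15, stop_force=None): straight line of the TCP; frame=None keeps the orientation; vel is the mean speed in m/s. With stop_force (N) it stops when the force on the tool has changed by that much, and returns True; else False.
- ctrl.move_j(angles): joint-space move.
- fingers.gripper_to(opening): finger opening in m; the grip force is fixed at half the most; returns when the fingers have stopped.
- ctrl.hold(seconds).
- ctrl.solve_ik(position, orientation): joint angles nearest the present ones, or None.
- ctrl.observe(): the state.
- read_camera(name): name is "scene" or "top" or "wrist"; returns (picture, depth): 480x640x3 uint8, blue, green, red; 480x640 float32, m along the optical axis (not along the pixel's ray), 0 where there is no reading.
- calibration(name): a dict with "K" (3x3 intrinsics, pixels), "R" (3x3) and "t" (3): a world point X has camera coordinates R X + t. Camera axes: x right, y down, z forward; pixel columns grow to the right and rows downward; lengths in m; the calibration is good to about 2 mm. The wrist camera is an equidistant fisheye: a pixel r from the principal point sees the ray r / f radians off the axis. A picture is of the moment at which its call begins: read the wrist's pose just before it. calibration takes no time and is no camera call; for the wrist camera it gives the pose at the moment of the call.
A pose or a line that the arm cannot do raises ctrl.MotionError and nothing moves.
- job_done(): hands the job in, once; it reports no verdict.
The state is a dict: "time": time; "joints": joint angles; "joint_velocities": joint speeds; "joint_torque": joint torques, N m; "tool_pos": TCP position; "tcp_rot": TCP orientation; "contact_force": force on the tool from outside, world axes, zero at the start; "ft_torque": the same for the moment, N m; "finger_gap": finger opening in m.
Only numpy, scipy, OpenCV 4.12 (cv2) and the standard library are available. Lean on these libraries where they do the work, as an engineer would, in place of code of your own. Each camera call takes 0.05 s, during which the arm holds its last target.

## Working session

There is one attempt and no reset: what is moved stays moved. The work goes in short steps, each a Python script; the robot and the scene stay as the last script left them, time stands still between calls to the robot, and variables do not carry over. Pictures are saved under pics/ and viewed, and the job is handed in when it is done.

```bash
ls; mkdir -p pics; python3 - <<'E'
from rig import *
import cv2, numpy as np
for n in ["scene","top","wrist"]:
    c=calibration(n); im,d=read_camera(n); cv2.imwrite(f"pics/{n}0.png",im); np.savez(f"{n}0.npz",im=im,d=d,**{k:np.array(c[k]) for k in "KRt"})
    print(n,c)
s=ctrl.observe(); print(s)
E
```

```text
pics
scene {'K': array([[604.07786746,   0.        , 323.31193184],
       [  0.        , 604.07786746, 243.44283525],
       [  0.        ,   0.        ,   1.        ]]), 'R': array([[ 0.56649412, -0.82405964,  0.00318157],
       [-0.61255746, -0.4236747 , -0.66728788],
       [ 0.55123296,  0.37606577, -0.7447931 ]]), 't': array([-0.10549729,  0.5845018 ,  0.51225859])}
top {'K': array([[474.44856516,   0.        , 323.8670514 ],
       [  0.        , 474.44856516, 239.14876972],
       [  0.        ,   0.        ,   1.        ]]), 'R': array([[ 0.02022049, -0.99913486, -0.03634103],
       [-0.99132854, -0.01531549, -0.13051113],
       [ 0.12984164,  0.0386649 , -0.99078059]]), 't': array([0.31211948, 0.62316756, 0.86361713])}
wrist {'K': array([[371.64829954,   0.        , 324.70518746],
       [  0.        , 371.64829954, 243.23296058],
       [  0.        ,   0.        ,   1.        ]]), 'R': array([[ 3.54792912e-01, -9.34944519e-01, -8.58298156e-04],
       [-8.98373587e-01, -3.41168928e-01,  2.76638140e-01],
       [-2.58934137e-01, -9.73781790e-02, -9.60973778e-01]]), 't': array([-0.6235364 , -0.03651637,  0.37806329])}
{'time': 0.15, 'joints': array([63.39286935, 24.92880691,  1.43206833, 90.17827639, -0.66253523,
       64.97342571, -4.30163232]), 'joint_velocities': array([ 0.03422099, -0.06802832, -0.04023715, -0.21051344, -0.00303854,
        0.04324946, -0.02360371]), 'joint_torque': array([ 1.79195671e-03, -6.70887494e+01,  1.02630157e+00, -3.16446304e+01,
        1.57456653e-02,  9.04539804e-03,  5.31657577e-05]), 'tool_pos': array([ 0.22100355, -0.58419238,  0.22638219]), 'tcp_rot': array([-1.79928292e+02,  8.98236073e-03,  2.07257635e+01]), 'contact_force': array([-0.16642627,  0.24157278, -0.03003987]), 'ft_torque': array([ 0.04532421,  0.00326283, -0.01559035]), 'finger_gap': 0.08519311888055485}
```

View pics/scene0.png

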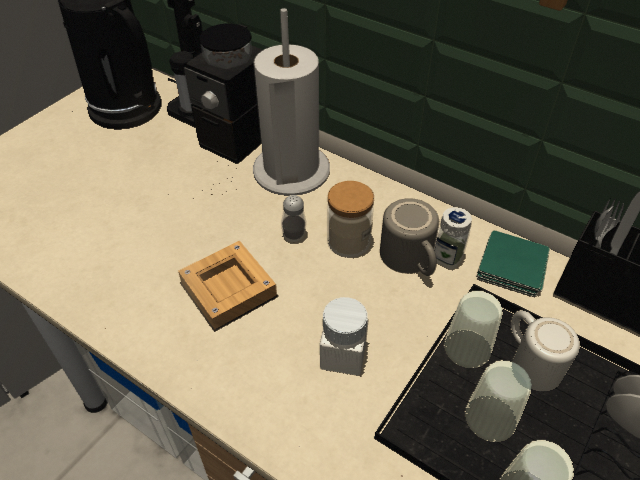

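View pics/top0.png

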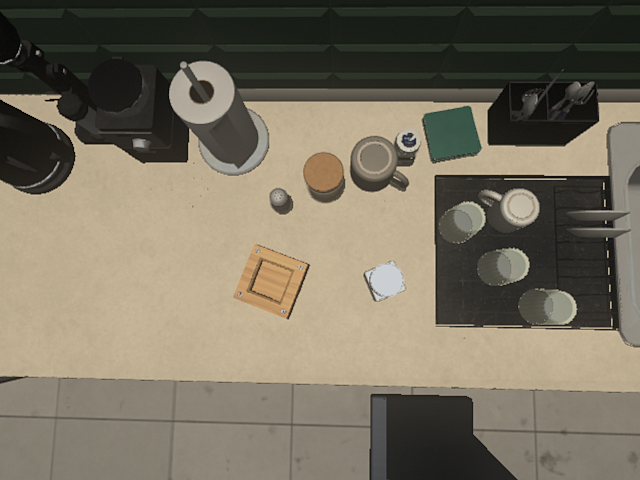

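View pics/wrist0.png

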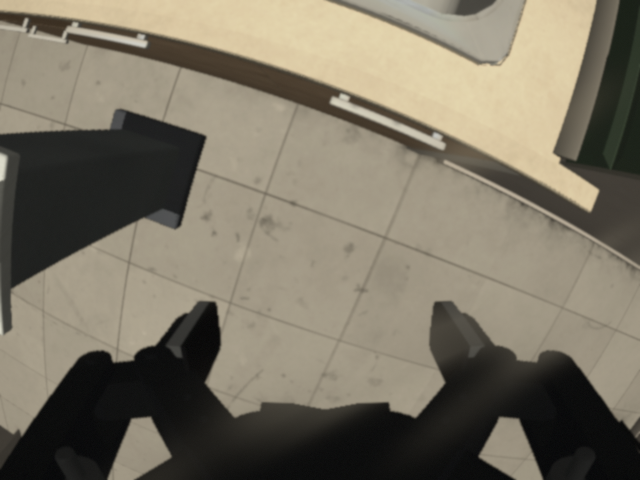

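The scene and top views both show the brace (scene 228,283; top 272,281), the jar (345,335; 385,281), and the bystanders behind them. The wrist camera sees only the floor. Next I measure from the two fixed cameras.

```bash
cat > h.py <<'E'
import numpy as np, cv2
def rays(K,R,t,uv):
    uv=np.asarray(uv,float).reshape(-1,2)
    p=np.c_[(uv[:,0]-K[0,2])/K[0,0],(uv[:,1]-K[1,2])/K[1,1],np.ones(len(uv))]
    return -R.T@t, p@R
def onz(K,R,t,uv,z):
    C,d=rays(K,R,t,uv); s=(z-C[2])/d[:,2]; return C+d*s[:,None]
def cloud(im,d,K,R,t):
    v,u=np.mgrid[0:480,0:640]; C,r=rays(K,R,t,np.c_[u.ravel(),v.ravel()])
    return (C+r*d.reshape(-1,1)).reshape(480,640,3)
E
python3 - <<'E'
from h import *
for n in ["scene","top"]:
    f=np.load(f"{n}0.npz"); im,d,K,R,t=[f[k] for k in ("im","d","K","R","t")]
    P=cloud(im,d,K,R,t)
    print(n,"cam",-R.T@t)
    # heights
    box={"scene":dict(b=(170,235,285,330),j=(310,290,380,380)),"top":dict(b=(225,235,320,325),j=(355,255,415,310))}[n]
    for o in "bj":
        x0,y0,x1,y1=box[o]; m=np.zeros((480,640),bool); m[y0:y1,x0:x1]=1; m&=d>0
        z=P[...,2]
        print(o,"z hist",np.percentile(z[m],[1,10,50,90,99]).round(4))
        zt,tol=(0.032,0.006) if o=="b" else (0.105,0.006)
        mm=(m&(abs(z-zt)<tol)).astype(np.uint8)
        print(" n",mm.sum(),"mean z",z[mm>0].mean())
        cs,_=cv2.findContours(mm,cv2.RETR_EXTERNAL,cv2.CHAIN_APPROX_NONE); c=max(cs,key=cv2.contourArea)
        W=onz(K,R,t,c.reshape(-1,2),zt)[:,:2].astype(np.float32)
        if o=="b": r=cv2.minAreaRect(W*1000); print(" rect mm",r)
        else: print(" circ",cv2.minEnclosingCircle(W*1000),cv2.fitEllipse(W*1000))
        if o=="j":
            mm=(m&(z>0.02)&(z<0.066)).astype(np.uint8); q=P[mm>0]; print(" body",len(q),q.mean(0)); print(cv2.minAreaRect((q[:,:2]*1000).astype(np.float32)))
            mm=(m&(abs(z-0.07)<0.004)); q=P[mm]; print(" shoulder",len(q),cv2.minAreaRect((q[:,:2]*1000).astype(np.float32)))
        cv2.imwrite(f"pics/crop_{n}_{o}.png",cv2.resize(im[y0-10:y1+10,x0-10:x1+10],None,fx=5,fy=5,interpolation=cv2.INTER_CUBIC))
E
```

```text
scene cam [ 0.13543071 -0.03194035  0.77189327]
b z hist [-0.0031 -0.0014  0.002   0.032   0.0341]
 n 2935 mean z 0.031344099775895584
 rect mm ((536.936767578125, 424.7514953613281), (117.17329406738281, 113.34954071044922), 69.93745422363281)
j z hist [-0.0028 -0.0012  0.0045  0.1048  0.1067]
 n 1349 mean z 0.10456355235809014
 circ ((538.5942993164062, 207.2127685546875), 31.48288345336914) ((538.4706420898438, 207.54490661621094), (58.2098274230957, 61.6898307800293), 120.09471130371094)
 body 840 [0.51641769 0.19550029 0.04483855]
((537.3524780273438, 207.265380859375), (57.608280181884766, 60.06669998168945), 23.444969177246094)
 shoulder 305 ((539.0808715820312, 207.72021484375), (57.86781692504883, 58.883331298828125), 24.341665267944336)
top cam [0.49931912 0.2880019  0.94832813]
b z hist [-0.0025 -0.0007  0.0026  0.0334  0.0356]
 n 2281 mean z 0.03266621761136311
 rect mm ((536.6220092773438, 427.07781982421875), (112.91346740722656, 112.03225708007812), 70.11102294921875)
j z hist [-0.0026 -0.0006  0.0023  0.1065  0.1086]
 n 897 mean z 0.10587740247136176
 circ ((538.9119262695312, 209.33627319335938), 30.016603469848633) ((539.0093383789062, 209.14788818359375), (57.729652404785156, 58.27421951293945), 12.220743179321289)
 body 68 [0.53017665 0.23413578 0.04918975]
((538.9576416015625, 209.44891357421875), (59.2066764831543, 60.06196212768555), 22.72426414489746)
 shoulder 154 ((538.9595947265625, 209.42913818359375), (59.53743362426758, 59.34213638305664), 23.239072799682617)
```

```bash
python3 -c "
import cv2
a=[cv2.resize(cv2.imread(f'pics/crop_{n}_j.png'),(380,420)) for n in ('scene','top')]
cv2.imwrite('pics/jc.png',cv2.hconcat(a))"
```

```text
(no output)
```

View pics/jc.png

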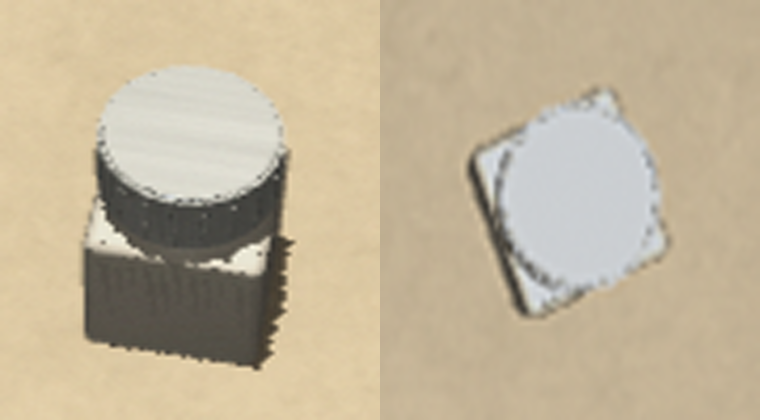

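```bash
python3 - <<'E'
from rig import *
import numpy as np,cv2
def st(l):
    s=ctrl.observe(); print(l,round(s["time"],2),s["tool_pos"].round(4),s["tcp_rot"].round(2),s["joints"].round(1),s["contact_force"].round(2),s["ft_torque"].round(2),round(s["finger_gap"],4))
ctrl.move_ptp([0.40,-0.2,0.36],[180,0,70]); st("wp")
ctrl.move_ptp([0.5387,0.2085,0.24],[180,0,113.3]); st("above")
c=calibration("wrist"); im,d=read_camera("wrist"); cv2.imwrite("pics/w1.png",im); np.savez("w1.npz",im=im,d=d,**{k:np.array(c[k]) for k in "KRt"})
E
```

```text
wp 1.78 [ 0.3995 -0.2015  0.3594] [-179.94    0.     69.82] [ 39.3   4.4 -20.7  99.2   1.6  76.8  -1.9] [-0.19  0.43  0.19] [ 0.   -0.02 -0.07] 0.0853
above 3.42 [0.5394 0.2067 0.2402] [1.7999e+02 7.0000e-02 1.1313e+02] [  6.6  27.2 -47.6  93.   21.3  69.2 -22.4] [-0.09 -0.88 -0.12] [-0.06  0.01  0.06] 0.0855
```

View pics/w1.png

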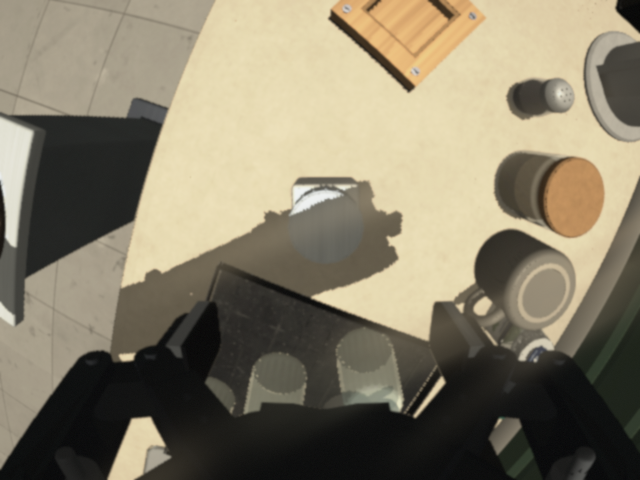

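The wrist view shows the cap at (326,224), midway between the finger tips (219 and 431), and the jar's sides lie parallel to the image axes. The yaw is good, so I descend and grip.

```bash
cat >> h.py <<'E'
def st(l):
    from rig import ctrl
    s=ctrl.observe(); print(l,round(s["time"],2),s["tool_pos"].round(4),s["tcp_rot"].round(2),"j",s["joints"].round(1),"F",s["contact_force"].round(2),"M",s["ft_torque"].round(2),round(s["finger_gap"],4)); return s
def snap(tag,names):
    from rig import calibration,read_camera
    for n in names:
        c=calibration(n); im,d=read_camera(n); cv2.imwrite(f"pics/{n}{tag}.png",im); np.savez(f"{n}{tag}.npz",im=im,d=d,**{k:np.array(c[k]) for k in "KRt"})
E
python3 - <<'E'
from rig import *
from h import *
print(ctrl.servo_line([0.5387,0.2085,0.102],vel=0.1,stop_force=8)); st("down")
snap("2",["scene"])
fingers.gripper_to(0.05); st("grip")
snap("3",["scene"])
a=cv2.imread("pics/scene2.png")[230:400,260:460];b=cv2.imread("pics/scene3.png")[230:400,260:460]
cv2.imwrite("pics/s23.png",cv2.resize(cv2.hconcat([a,b]),(800,340),interpolation=cv2.INTER_CUBIC))
E
```

```text
False
down 5.01 [0.5391 0.2088 0.1026] [179.94  -0.   113.3 ] j [  3.1  35.  -43.2 102.3  29.   54.3 -29.1] F [-0.2  -0.59  0.9 ] M [ 0.03 -0.02 -0.  ] 0.0857
grip 5.5 [0.5387 0.2085 0.102 ] [180.    0.  113.3] j [  3.1  35.1 -43.2 102.3  29.   54.3 -29.1] F [ 0.34 -0.53 -0.25] M [ 0.01 -0.04  0.03] 0.0499
```

View pics/s23.png

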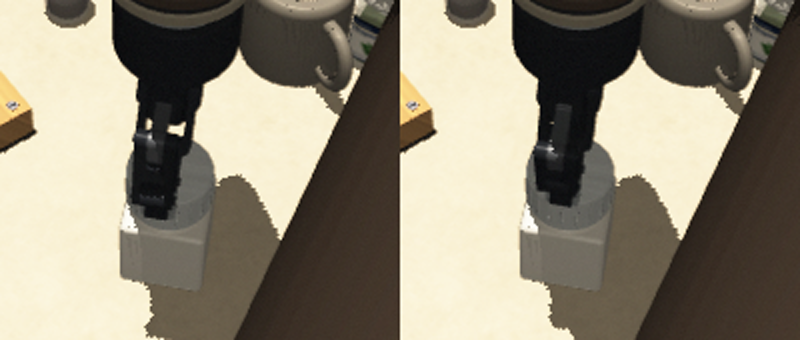

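```bash
python3 - <<'E'
from rig import *
from h import *
snap("4",["wrist","top"])
a=cv2.imread("pics/wrist4.png")
b=cv2.resize(cv2.imread("pics/scene3.png")[260:400,270:450],(620,480),interpolation=cv2.INTER_CUBIC)
cv2.imwrite("pics/s4.png",cv2.resize(cv2.hconcat([a,b]),(800,310)))
cv2.imwrite("pics/s4b.png",b)
E
```

```text
(no output)
```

View pics/wrist4.png

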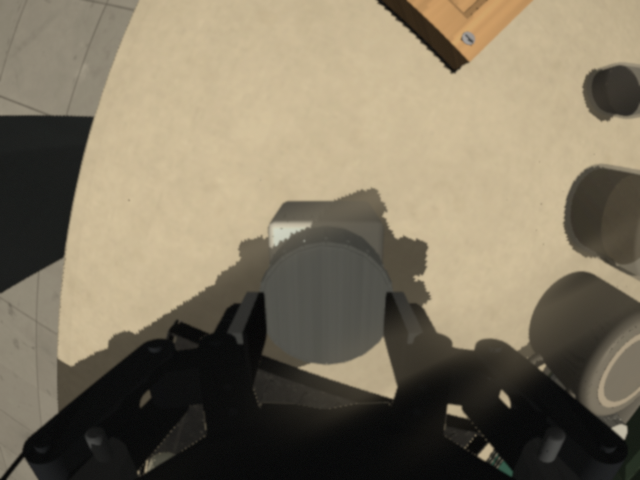

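View pics/s4b.png

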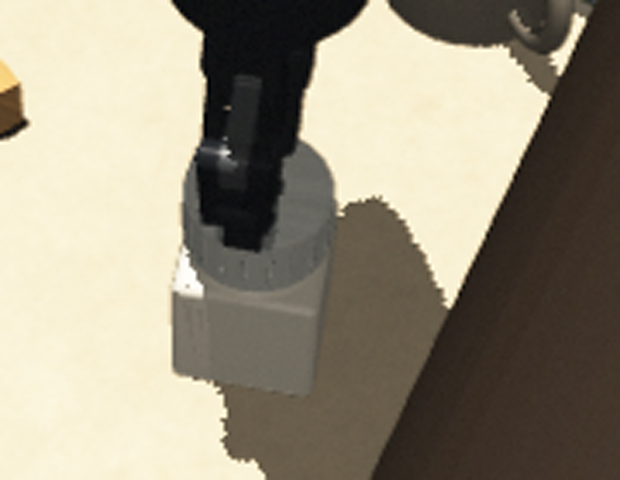

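```bash
python3 - <<'E'
from h import *
f=np.load("wrist4.npz"); im,d,K,R,t=[f[k] for k in ("im","d","K","R","t")]
C=-R.T@t; print("cam",C)
def W(u,v):
    x,y=u-K[0,2],v-K[1,2]; r=np.hypot(x,y); th=r/K[0,0]; z=d[v,u]
    p=np.array([x/r*np.tan(th)*z,y/r*np.tan(th)*z,z]); return R.T@(p-t)
tcp=np.array([.5387,.2085,.102]); yv=np.array([np.cos(np.radians(23.3)),np.sin(np.radians(23.3)),0]); xv=np.array([np.cos(np.radians(113.3)),np.sin(np.radians(113.3)),0])
for u,v in [(325,250),(325,300),(325,350),(270,300),(380,300),(262,300),(258,300),(254,300),(258,320),(250,300),(250,320),(388,300),(392,300),(396,300),(400,300),(392,320),(245,330),(320,215)]:
    p=W(u,v); q=p-tcp; print((u,v),d[v,u].round(4),p.round(4),"x,y(jaw)",round(q@xv,4),round(q@yv,4))
E
```

```text
cam [0.51056228 0.27379622 0.24858712]
(325, 250) 0.1507 [0.5282 0.2331 0.1045] x,y(jaw) 0.0267 0.0001
(325, 300) 0.1565 [0.537  0.2128 0.1049] x,y(jaw) 0.0046 0.0002
(325, 350) 0.1646 [0.5473 0.1891 0.1039] x,y(jaw) -0.0212 0.0002
(270, 300) 0.1574 [0.5155 0.2029 0.1041] x,y(jaw) 0.004 -0.0235
(380, 300) 0.1563 [0.5586 0.222  0.1051] x,y(jaw) 0.0046 0.0236
(262, 300) 0.1445 [0.5122 0.2074 0.1159] x,y(jaw) 0.0095 -0.0248
(258, 300) 0.1382 [0.5107 0.2097 0.1217] x,y(jaw) 0.0121 -0.0253
(254, 300) 0.1378 [0.5093 0.2092 0.1222] x,y(jaw) 0.0123 -0.0267
(258, 320) 0.1357 [0.5135 0.204  0.1261] x,y(jaw) 0.0059 -0.025
(250, 300) 0.1378 [0.5079 0.2086 0.1221] x,y(jaw) 0.0122 -0.0283
(250, 320) 0.1233 [0.5107 0.2092 0.1374] x,y(jaw) 0.0118 -0.0255
(388, 300) 0.1437 [0.5577 0.2274 0.1167] x,y(jaw) 0.0099 0.0249
(392, 300) 0.1387 [0.5575 0.2296 0.1213] x,y(jaw) 0.012 0.0256
(396, 300) 0.1385 [0.5589 0.2303 0.1215] x,y(jaw) 0.012 0.0271
(400, 300) 0.1374 [0.5599 0.2312 0.1225] x,y(jaw) 0.0125 0.0285
(392, 320) 0.1347 [0.5592 0.2243 0.1271] x,y(jaw) 0.0064 0.025
(245, 330) 0.117 [0.5103 0.2088 0.144 ] x,y(jaw) 0.0115 -0.0259
(320, 215) 0.2023 [0.5245 0.2349 0.0499] x,y(jaw) 0.0299 -0.0026
```

```bash
cat >> h.py <<'E'
def wcloud(f):
    d,K,R,t=[f[k] for k in ("d","K","R","t")]
    v,u=np.mgrid[0:480,0:640]; x,y=u-K[0,2],v-K[1,2]; r=np.hypot(x,y)+1e-9; th=np.minimum(r/K[0,0],1.5); 
    p=np.stack([x/r*np.tan(th)*d,y/r*np.tan(th)*d,d],-1)
    return (p-t)@R
def tool(P,tcp,yaw):
    q=P-np.asarray(tcp); a=np.radians(yaw)
    return np.stack([q@[np.cos(a),np.sin(a),0],q@[np.cos(a-np.pi/2),np.sin(a-np.pi/2),0],q[...,2]],-1)
E
python3 - <<'E'
from h import *
for nm,tcp in (("w1",(.5394,.2067,.2402)),("wrist4",(.5387,.2085,.102))):
    f=np.load(nm+".npz"); T=tool(wcloud(f),tcp,113.3); m=(f["d"]>0.02)&(f["d"]<.3)
    mm=m&(abs(T[...,1])<.06)&(abs(T[...,1])>.02)&(T[...,2]>-.04)&(abs(T[...,0])<.016)
    for s in (-1,1):
        k=mm&(np.sign(T[...,1])==s); q=T[k]
        for z0 in np.arange(-.04,.06,.005):
            w=q[(q[:,2]>=z0)&(q[:,2]<z0+.005)]
            if len(w): print(nm,s,z0.round(3),len(w),w[:,1].min().round(4),w[:,1].max().round(4),w[:,0].max().round(4))
E
```

```text
w1 -1 0.015 82 -0.0461 -0.0423 0.0115
w1 -1 0.02 280 -0.0551 -0.0419 0.0126
w1 -1 0.025 375 -0.0566 -0.0419 0.0128
w1 -1 0.03 411 -0.0567 -0.042 0.013
w1 -1 0.035 433 -0.0565 -0.0418 0.013
w1 -1 0.04 492 -0.0564 -0.0419 0.0129
w1 -1 0.045 433 -0.0563 -0.0419 0.0132
w1 -1 0.05 458 -0.0497 -0.042 0.0128
w1 -1 0.055 208 -0.0599 -0.0421 0.0147
w1 1 0.015 88 0.0423 0.0434 0.011
w1 1 0.02 279 0.0422 0.0556 0.0126
w1 1 0.025 358 0.042 0.0562 0.0125
w1 1 0.03 420 0.0421 0.0571 0.0126
w1 1 0.035 440 0.042 0.0568 0.013
w1 1 0.04 483 0.0421 0.0568 0.0129
w1 1 0.045 433 0.042 0.0567 0.0132
w1 1 0.05 460 0.0421 0.0497 0.0128
w1 1 0.055 209 0.0422 0.0599 0.0144
wrist4 -1 -0.04 40 -0.0296 -0.0256 0.0159
wrist4 -1 -0.035 28 -0.0283 -0.0249 0.016
wrist4 -1 -0.02 7 -0.0283 -0.0265 0.0126
wrist4 -1 -0.015 5 -0.0283 -0.0277 0.0102
wrist4 -1 -0.01 8 -0.0283 -0.0258 0.0136
wrist4 -1 -0.005 9 -0.0286 -0.0252 0.0149
wrist4 -1 -0.0 883 -0.0278 -0.02 0.016
wrist4 -1 0.005 55 -0.0253 -0.0246 0.0103
wrist4 -1 0.01 174 -0.0371 -0.0246 0.0125
wrist4 -1 0.015 258 -0.0385 -0.0246 0.0129
wrist4 -1 0.02 298 -0.0388 -
[... 354 characters left out ...]
st4 1 -0.035 15 0.0262 0.0289 0.0159
wrist4 1 -0.025 2 0.0283 0.0292 0.0107
wrist4 1 -0.02 9 0.0283 0.0294 0.0108
wrist4 1 -0.015 7 0.0282 0.0294 0.0108
wrist4 1 -0.01 13 0.0257 0.0292 0.0158
wrist4 1 -0.005 5 0.0285 0.0292 0.011
wrist4 1 -0.0 947 0.02 0.0289 0.016
wrist4 1 0.005 53 0.0248 0.0255 0.0103
wrist4 1 0.01 182 0.0247 0.0367 0.0125
wrist4 1 0.015 252 0.0247 0.0384 0.0126
wrist4 1 0.02 306 0.0247 0.0385 0.0129
wrist4 1 0.025 329 0.0247 0.0388 0.0128
wrist4 1 0.03 353 0.0247 0.0387 0.0128
wrist4 1 0.035 352 0.0245 0.0386 0.0132
wrist4 1 0.04 516 0.0245 0.0318 0.0127
wrist4 1 0.045 262 0.0246 0.0457 0.0143
wrist4 1 0.05 633 0.0256 0.0555 0.0151
wrist4 1 0.055 1099 0.0238 0.0579 0.0153
```

The depth data show why the gap reads 50 mm: the fingers closed above the cap. The pad tips stand about 18 mm above the reported TCP when open and about 8 mm above it at 50 mm. The specification implies they should be ahead of it, so the real offset is about 30 mm. Nothing was touched (force about 0). I'll reopen, check the cap's centre in the tool frame, and go lower by that amount.

```bash
python3 - <<'E'
from h import *
f=np.load("wrist4.npz"); P=wcloud(f); m=(abs(P[...,2]-.1045)<.004)&(f["d"]>.05); m[:225]=0;m[375:]=0;m[:,:255]=0;m[:,395:]=0
T=tool(P,(.5387,.2085,.102),113.3)[m]; c,r=cv2.minEnclosingCircle((T[:,:2]*1000).astype(np.float32)); print(c,r,cv2.boundingRect((T[:,:2]*1e4).astype(np.int32)))
from rig import *
fingers.gripper_to(0.085); st("open")
print(ctrl.servo_line([0.5387,0.2085,0.070],vel=0.06,stop_force=8)); s=st("down")
snap("5",["wrist"])
fingers.gripper_to(0.05); st("grip")
snap("6",["wrist","scene"])
E
```

```text
(0.4249579608440399, 0.4463338851928711) 30.223628997802734 (-291, -277, 598, 567)
open 6.09 [0.5387 0.2085 0.102 ] [-180.    -0.   113.3] j [  3.1  35.1 -43.2 102.3  29.   54.3 -29.1] F [-0.21 -0.06  0.34] M [-0.   -0.03 -0.02] 0.0845
False
down 6.78 [0.5387 0.2087 0.0699] [-1.7999e+02 -1.0000e-02  1.1331e+02] j [  2.   37.2 -41.7 103.9  31.2  51.  -30.9] F [-0.33  0.53 -0.39] M [-0.03 -0.01 -0.02] 0.0856
grip 7.2 [0.5389 0.2086 0.0708] [1.7996e+02 2.0000e-02 1.1330e+02] j [  2.   37.2 -41.7 103.9  31.2  51.  -30.9] F [-1.89 -1.31  5.67] M [-0.23  0.33 -0.02] 0.0582
```

View pics/wrist6.png

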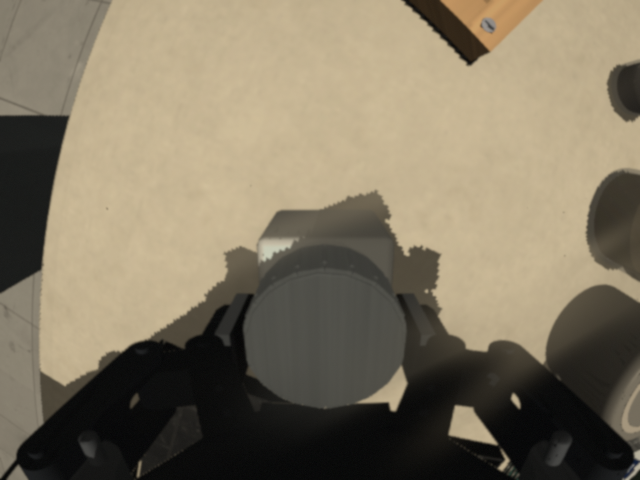

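View pics/scene6.png

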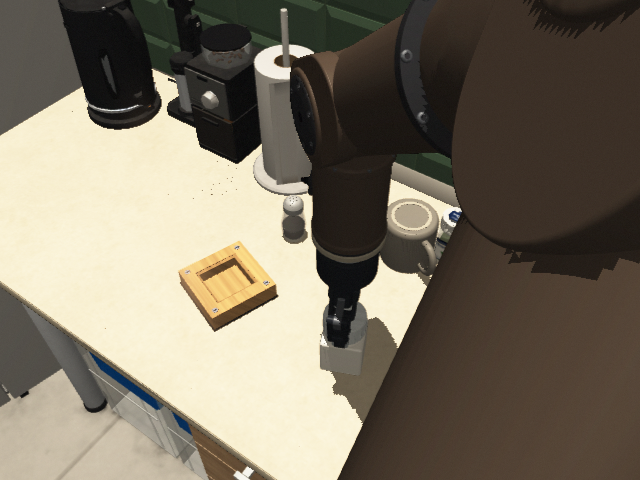

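The grip is good: gap 58.2 mm, cap held between the pads. Before lifting, I cross-check the brace centre from its screws and pocket edges in both fixed views.

```bash
python3 - <<'E'
from h import *
ims=[]
for n,(x0,y0,x1,y1) in (("scene",(170,235,285,330)),("top",(225,235,320,325))):
    f=np.load(f"{n}0.npz"); im,K,R,t=[f[k] for k in ("im","K","R","t")]
    c=im[y0:y1,x0:x1]; hsv=cv2.cvtColor(c,cv2.COLOR_BGR2HSV)
    wood=((hsv[...,1]>95)&(hsv[...,2]>90)).astype(np.uint8)
    P=cloud(im,f["d"],K,R,t)[y0:y1,x0:x1]; topm=(abs(P[...,2]-.032)<.006).astype(np.uint8)
    # pocket: hole of top mask
    cs,h=cv2.findContours(topm,cv2.RETR_CCOMP,cv2.CHAIN_APPROX_NONE)
    for q,hh in zip(cs,h[0]):
        if cv2.contourArea(q)<300: continue
        W=onz(K,R,t,q.reshape(-1,2)+[x0,y0],.032)[:,:2].astype(np.float32)*1000
        r=cv2.minAreaRect(W); print(n,"hole" if hh[3]>=0 else "outer",np.round(r[0],1),np.round(r[1],1),round(r[2],1))
    # screws: low saturation within top
    sc=((hsv[...,1]<75)).astype(np.uint8)
    ou=max(cs,key=cv2.contourArea); fill=cv2.drawContours(np.zeros_like(topm),[cv2.convexHull(ou)],-1,1,-1); fill=cv2.erode(fill,np.ones((5,5)))
    nn,lb,stt,ce=cv2.connectedComponentsWithStats(sc&fill)
    pts=[onz(K,R,t,[ce[i][0]+x0,ce[i][1]+y0],.032)[0,:2]*1000 for i in range(1,nn) if stt[i,4]>=3]
    print([p.round(1).tolist() for p in pts],[int(stt[i,4]) for i in range(1,nn)])
    ims.append(cv2.resize(c,(400,330),interpolation=cv2.INTER_CUBIC))
cv2.imwrite("pics/br.png",cv2.hconcat(ims))
E
```

```text
scene outer [536.9 424.8] [117.2 113.3] 69.9
scene hole [536.9 424.7] [68.3 67. ] 69.7
[[596.2, 454.1], [511.5, 484.9], [565.5, 369.4], [480.7, 400.1]] [13, 17, 18, 22]
top outer [536.6 427.1] [112.9 112. ] 70.1
top hole [537.2 427.2] [68.4 67.8] 70.3
[[595.2, 453.9], [564.3, 368.9], [510.2, 484.6], [479.6, 399.6]] [15, 21, 18, 21]
```

View pics/br.png

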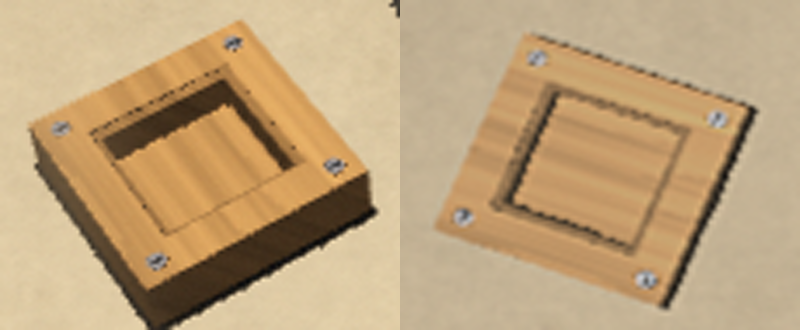

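```bash
python3 - <<'E'
from rig import *
from h import *
ctrl.servo_line([0.5387,0.2085,0.15],vel=0.08); st("lift")
ctrl.servo_line([0.5372,0.4268,0.15],frame=[180,0,70.1],vel=0.1); s=st("over")
snap("7",["scene","top","wrist"])
for n in ("scene","top"):
    f=np.load(f"{n}7.npz"); im,d,K,R,t=[f[k] for k in ("im","d","K","R","t")]
    P=cloud(im,d,K,R,t); near=(np.hypot(P[...,0]-.537,P[...,1]-.427)<.06)&(d>0)
    # bright/grey jar: low saturation
    hsv=cv2.cvtColor(im,cv2.COLOR_BGR2HSV)
    mm=near&(P[...,2]>.085)&(P[...,2]<.148)&(hsv[...,1]<90)
    q=P[mm]; print(n,len(q),q.mean(0), cv2.minAreaRect((q[:,:2]*1000).astype(np.float32)))
a=cv2.imread("pics/scene7.png")[160:340,140:380]; cv2.imwrite("pics/s7.png",cv2.resize(a,(800,600),interpolation=cv2.INTER_CUBIC))
E
```

```text
lift 8.45 [0.5384 0.2083 0.1494] [-179.94    0.    113.3 ] j [  4.6  32.1 -45.2  99.6  26.   59.3 -26.6] F [ 0.11 -0.43 -5.1 ] M [ 0.   -0.03  0.01] 0.0574
over 10.78 [0.5375 0.4263 0.15  ] [1.7999e+02 1.0000e-02 7.0080e+01] j [-23.5  38.1 -32.3  83.7  21.5  64.4 -79.5] F [ 0.99 -0.3  -5.14] M [-0.01  0.03 -0.03] 0.0576
scene 0 [nan nan nan] ((0.0, 0.0), (0.0, 0.0), 0.0)
top 0 [nan nan nan] ((0.0, 0.0), (0.0, 0.0), 0.0)<stdin>:12: RuntimeWarning: Mean of empty slice.
  ret = um.true_divide(
```

View pics/s7.png

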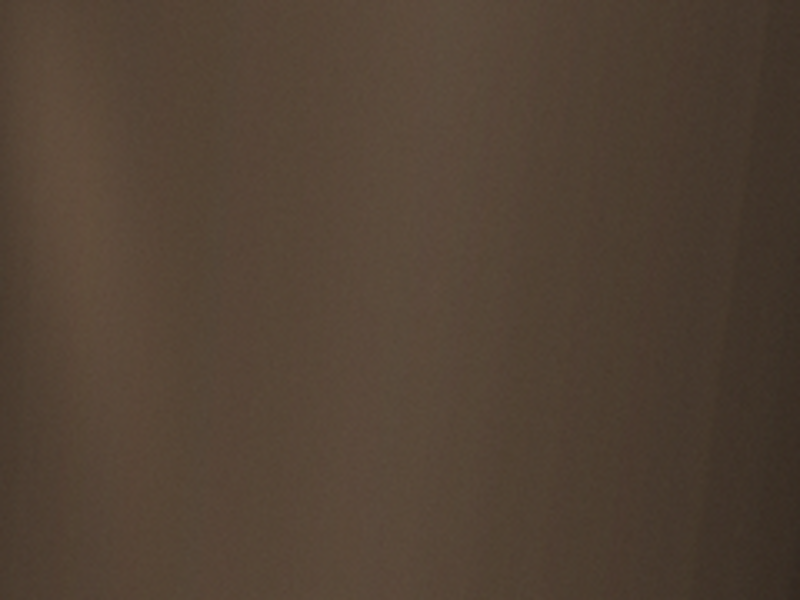

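View pics/wrist7.png

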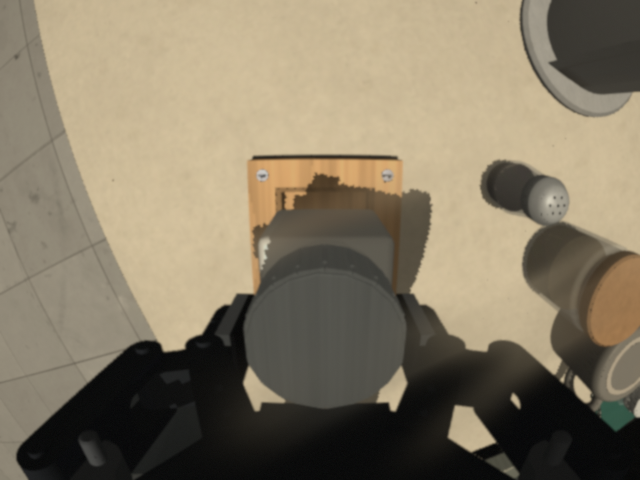

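The arm blocks the scene view. The wrist view shows the jar square to the brace, with the screws at (262,175) and (387,175) symmetric about the tool axis. I'll quantify that and then insert.

```bash
python3 - <<'E'
from h import *
f=np.load("wrist7.npz"); K,R,t,im=f["K"],f["R"],f["t"],f["im"]
def wr(u,v,z):
    x,y=u-K[0,2],v-K[1,2]; r=np.hypot(x,y); th=r/K[0,0]; p=np.array([x/r*np.sin(th),y/r*np.sin(th),np.cos(th)])@R; C=-R.T@t; return C+p*(z-C[2])/p[2]
hsv=cv2.cvtColor(im,cv2.COLOR_BGR2HSV); pts=[]
for x0 in (250,375):
    b=(hsv[165:185,x0:x0+25,1]<80).astype(np.uint8); n,l,s,c=cv2.connectedComponentsWithStats(b); i=1+np.argmax(s[1:,4]); pts.append(wr(c[i][0]+x0,c[i][1]+165,.032)); print(c[i]+[x0,165],s[i,4],pts[-1].round(4))
print("tool",tool(np.array(pts),(.5375,.4263,.15),70.08).round(4))
a=np.array(pts); mid=a.mean(0); dd=a[1]-a[0]; print("screw spacing",np.linalg.norm(dd),"yaw of edge",np.degrees(np.arctan2(dd[1],dd[0])))
u=np.array([-dd[1],dd[0]])/np.linalg.norm(dd[:2]); print("centre",mid[:2]-u*.045)
# jar bottom front edge in wrist: via depth of side face
P=wcloud(f); T=tool(P,(.5375,.4263,.15),70.08); m=(abs(T[...,1])<.025)&(T[...,0]>.025)&(T[...,0]<.035)&(T[...,2]<-.02)&(T[...,2]>-.068); m[:200]=0;m[260:]=0
q=T[m]; print(len(q),"front face x",np.polyfit(q[:,1],q[:,0],1), "vs z",np.polyfit(q[:,2],q[:,0],1),q.mean(0), q[:,1].min(),q[:,1].max())
E
```

```text
[261.648 174.864] 125 [0.5099 0.4849 0.032 ]
[387.12711864 175.        ] 118 [0.5945 0.4542 0.032 ]
tool [[ 0.0457 -0.0459 -0.118 ]
 [ 0.0456  0.0441 -0.118 ]]
screw spacing 0.09007864009526534 yaw of edge -19.938246946569382
centre [0.53685959 0.42721991]
1859 front face x [0.00386426 0.03007583] vs z [-0.00122124  0.03002557] [ 3.00758119e-02 -4.06501198e-06 -4.11423399e-02] -0.02498798637958079 0.024980489190864843
```

Front face at 30.1 mm from the tool axis, yaw error 0.2°, screw spacing 90 mm, and brace centre (0.5369, 0.4272) all agree with the sizes given. Inserting.

```bash
python3 - <<'E'
from rig import *
from h import *
ctrl.servo_line([0.5369,0.4272,0.15],frame=[180,0,70.06],vel=0.05); 
print(ctrl.servo_line([0.5369,0.4272,0.105],vel=0.06,stop_force=15)); st("a")
print(ctrl.servo_line([0.5369,0.4272,0.0780],vel=0.03,stop_force=15)); st("b")
ctrl.hold(0.3); st("c")
snap("8",["wrist","scene","top"])
E
```

```text
False
a 12.08 [0.5371 0.4275 0.1054] [ 1.7999e+02 -4.0000e-02  7.0060e+01] j [-24.1  40.5 -31.4  86.2  23.   59.8 -80.9] F [-0.35  0.49 -5.28] M [ 0.02 -0.04 -0.03] 0.0579
True
b 12.85 [0.5367 0.427  0.0808] [-1.7999e+02  4.0000e-02  7.0060e+01] j [-24.4  41.9 -30.8  87.3  23.9  57.4 -81.7] F [-0.59 -1.26  7.92] M [-0.26  0.16  0.01] 0.0578
c 13.15 [0.5367 0.4271 0.0809] [-1.7999e+02  3.0000e-02  7.0060e+01] j [-24.4  41.9 -30.8  87.4  23.9  57.4 -81.7] F [-0.72 -2.22  7.82] M [-0.31  0.23 -0.  ] 0.0577
```

View pics/wrist8.png

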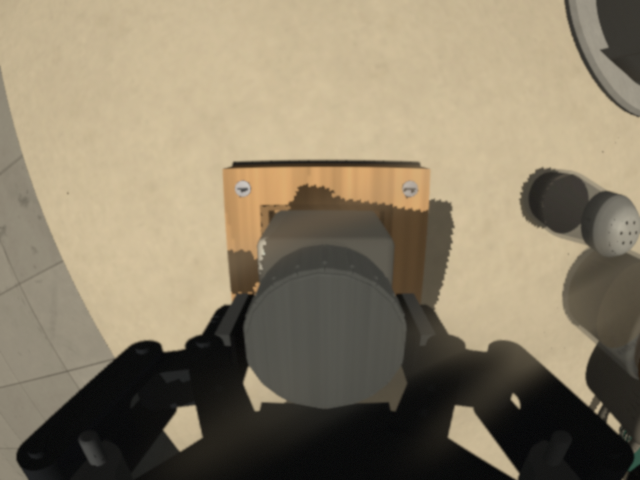

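Contact came at TCP z 0.0808, which is the grasp height of 0.0708 plus the 10 mm pocket floor, so the jar is home. The wrist view shows it sunk squarely in the pocket. I check the cap-top height and then unscrew with joint 7 in steps.

```bash
python3 - <<'E'
from rig import *
from h import *
f=np.load("wrist8.npz"); P=wcloud(f); print("cap top z",P[300:380,290:360,2].mean(), "shoulder?")
T=tool(P,(.5367,.4271,.081),70.06); m=(abs(T[...,1])<.025)&(T[...,0]>.025)&(T[...,0]<.036)&(P[...,2]>.035)&(P[...,2]<.07); m[:190]=0;m[270:]=0;q=T[m];print(len(q),np.polyfit(q[:,1],q[:,0],1),np.polyfit(q[:,2],q[:,0],1))
q0=ctrl.observe()["joints"].copy()
for a in (10,20,30,40,50):
    q=q0.copy(); q[6]+=a; ctrl.move_j(q); s=ctrl.observe(); print(a,round(s["time"],2),s["tool_pos"].round(4),s["tcp_rot"].round(2),"F",s["contact_force"].round(1),"M",s["ft_torque"].round(2),"tau7",round(s["joint_torque"][6],3),round(s["finger_gap"],4))
np.save("q0.npy",q0)
snap("9",["wrist"])
E
```

```text
cap top z 0.11529403830306531 shoulder?
1739 [0.00443419 0.02988786] [-0.00014208  0.02988375]
10 13.59 [0.5371 0.4274 0.0813] [ 1.7997e+02 -1.0000e-02  7.9820e+01] F [-0.6 -0.3  0.8] M [-0.11 -0.02 -0.08] tau7 0.948 0.0578
20 13.88 [0.537  0.4272 0.0812] [179.99   0.    89.68] F [-0.5 -0.5  0.1] M [-0.17 -0.05  0.01] tau7 0.9 0.058
30 14.18 [0.5369 0.4272 0.081 ] [1.800e+02 1.000e-02 9.962e+01] F [-0.6 -0.9  1.5] M [-0.19 -0.06 -0.01] tau7 0.874 0.0575
40 14.47 [0.5368 0.4271 0.081 ] [-1.7999e+02  2.0000e-02  1.0960e+02] F [-0.1 -0.8  3.4] M [-0.23 -0.01 -0.  ] tau7 0.861 0.0579
50 14.76 [0.5368 0.4271 0.081 ] [-1.7998e+02  2.0000e-02  1.1960e+02] F [-0.6 -1.3  5. ] M [-0.33 -0.04 -0.02] tau7 0.856 0.0575
```

View pics/wrist9.png

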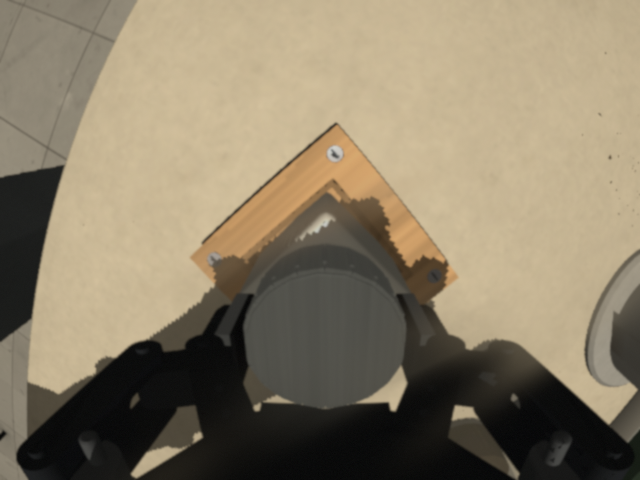

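The brace has turned about 50° in the wrist view while the brushed streaks on the cap stayed vertical. So the cap turns with the gripper (no slip) and the jar is held by the block. I continue to 63° and measure the jar's yaw.

```bash
python3 - <<'E'
from rig import *
from h import *
q0=np.load("q0.npy")
for a in (57,63):
    q=q0.copy(); q[6]+=a; ctrl.move_j(q); s=ctrl.observe(); print(a,round(s["time"],2),s["tool_pos"].round(4),s["tcp_rot"].round(2),"F",s["contact_force"].round(1),"M",s["ft_torque"].round(2),"tau7",round(s["joint_torque"][6],3),round(s["finger_gap"],4))
ctrl.hold(0.3)
s=st("held"); snap("10",["wrist"])
f=np.load("wrist10.npz"); P=wcloud(f)
m=(P[...,2]>.037)&(P[...,2]<.072)&(np.hypot(P[...,0]-s["tool_pos"][0],P[...,1]-s["tool_pos"][1])<.05)
q=P[m][:,:2]-s["tool_pos"][:2]
b=np.radians(-19.9); Q=np.c_[q@[np.cos(b),np.sin(b)],q@[-np.sin(b),np.cos(b)]]
for k,o in ((0,1),(1,0)):
    for sg in (-1,1):
        w=Q[(sg*Q[:,k]>.026)&(abs(Q[:,o])<.024)]
        if len(w)>60:
            p=np.polyfit(w[:,o],w[:,k],1); print("face",k,sg,len(w),p.round(4),"deg",np.degrees(np.arctan(p[0])).round(2)*(1 if k else -1))
print("cap top z",P[300:380,290:360,2].mean())
E
```

```text
57 15.06 [0.5368 0.427  0.081 ] [-1.7997e+02  2.0000e-02  1.2667e+02] F [-0.9 -2.   4.5] M [-0.37  0.04 -0.06] tau7 0.916 0.0575
63 15.31 [0.5368 0.4269 0.081 ] [-1.7997e+02  2.0000e-02  1.3266e+02] F [-0.6 -2.7  5.1] M [-0.49  0.12 -0.03] tau7 0.612 0.0576
held 15.61 [0.5368 0.427  0.081 ] [-1.7997e+02  2.0000e-02  1.3263e+02] j [-24.4  41.9 -30.8  87.4  24.   57.4 -19.1] F [-0.71 -2.11  5.49] M [-0.53  0.08 -0.06] 0.0576
face 0 -1 1232 [-0.0736 -0.0301] deg 4.21
face 1 1 239 [0.0724 0.0305] deg 4.14
cap top z 0.11521429132747496
```

The jar turned 4.2° in its pocket, taking up its clearance, so the cap has turned about 58.4° relative to it. That is mid-range (45–75°). Now I lift straight up with a force stop.

```bash
python3 - <<'E'
from rig import *
from h import *
p=ctrl.observe()["tool_pos"].copy()
print(ctrl.servo_line([p[0],p[1],0.095],vel=0.03,stop_force=12)); st("l1")
print(ctrl.servo_line([p[0],p[1],0.120],vel=0.05,stop_force=12)); ctrl.hold(.5); st("l2")
snap("11",["wrist","scene","top"])
E
```

```text
False
l1 16.28 [0.5368 0.4271 0.0951] [-179.98    0.    133.04] j [-24.2  41.1 -31.1  86.7  23.4  58.8 -18.3] F [-0.36 -0.48 -0.15] M [ 0.01 -0.04 -0.01] 0.0574
False
l2 17.43 [0.5367 0.427  0.1199] [-1.7996e+02  1.0000e-02  1.3306e+02] j [-23.9  39.7 -31.7  85.4  22.5  61.3 -17.5] F [-0.62  0.07  0.04] M [-0.03 -0.03 -0.06] 0.058
```

View pics/wrist11.png

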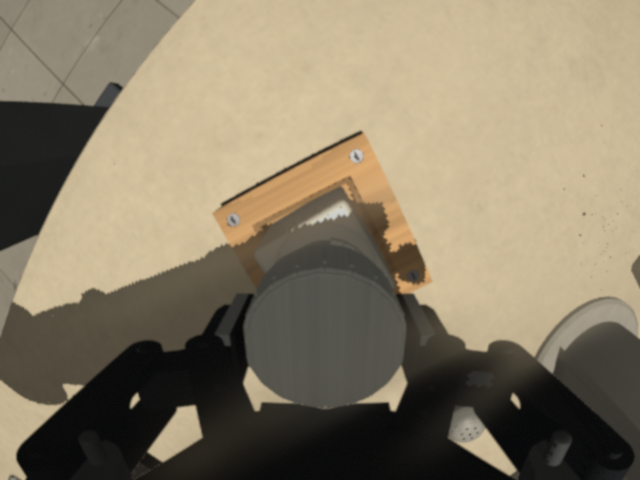

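View pics/top11.png

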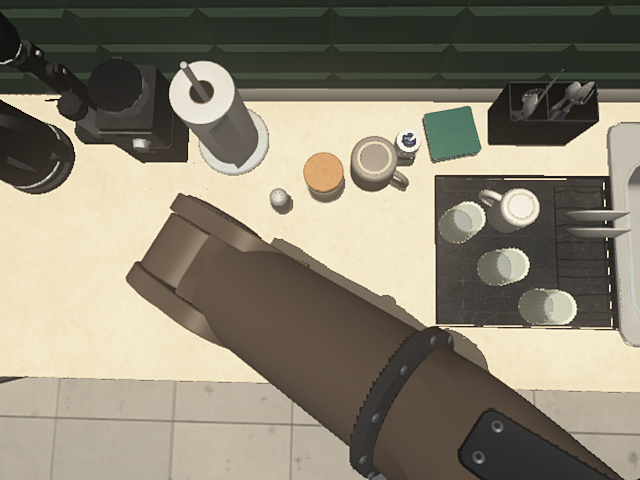

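The force went to about 0, against −5 N when the jar hung from the gripper, so the jar stayed behind. The wrist view shows the jar in the pocket under the raised cap, and the top view shows the bystanders unmoved. One last numeric check before handing in.

```bash
python3 - <<'E'
from rig import *
from h import *
f=np.load("wrist11.npz"); P=wcloud(f); c=np.array([.5369,.4272])
print("cap top z",P[300:380,290:360,2].mean(), "cap tilt fit", np.linalg.lstsq(np.c_[P[300:380,280:370,:2].reshape(-1,2),np.ones(7200)],P[300:380,280:370,2].ravel(),rcond=None)[0][:2])
near=np.hypot(P[...,0]-c[0],P[...,1]-c[1])<.045; mk=np.zeros((480,640),bool); mk[180:265,240:400]=1
z=P[...,2][near&mk]; print(np.histogram(z,bins=np.arange(.005,.13,.005)))
m=near&mk&(P[...,2]>.037)&(P[...,2]<.072); q=P[m][:,:2]-c; b=np.radians(-19.9-0); 
Q=np.c_[q@[np.cos(b),np.sin(b)],q@[-np.sin(b),np.cos(b)]]
for k,o in ((0,1),(1,0)):
    for sg in (-1,1):
        w=Q[(sg*Q[:,k]>.026)&(abs(Q[:,o])<.024)]
        if len(w)>60: print("face",k,sg,len(w),np.polyfit(w[:,o],w[:,k],1).round(4))
zs=P[...,2][near&mk&(P[...,2]>.078)&(P[...,2]<.09)]; print("shoulder z",np.median(zs),len(zs))
job_done(); print(st("done")["time"])
E
```

```text
cap top z 0.15411876065306754 cap tilt fit [-0.19993995  0.20803515]
(array([ 216,  131,   70,  100,  734, 2076,  124,  110,  126,  141,  146,
        152,  156,  362, 2043, 1119,   65,   13,  162,    0,    0,    0,
          0,   37]), array([0.005, 0.01 , 0.015, 0.02 , 0.025, 0.03 , 0.035, 0.04 , 0.045,
       0.05 , 0.055, 0.06 , 0.065, 0.07 , 0.075, 0.08 , 0.085, 0.09 ,
       0.095, 0.1  , 0.105, 0.11 , 0.115, 0.12 , 0.125]))
face 0 -1 699 [-0.0709 -0.0301]
face 1 1 126 [0.0693 0.0301]
shoulder z 0.08078805504383571 1816
the job is handed in; nothing more can be done
the job is handed in; nothing more can be done
```

The tilt fit looked odd, so I recheck it on the saved picture.

```bash
python3 - <<'E'
from h import *
for n in ("wrist8","wrist11"):
    f=np.load(n+".npz"); P=wcloud(f); w=P[285:395,270:382]; print(n,[np.median(w[i:i+20,j:j+20,2]).round(4) for i,j in ((0,45),(45,0),(45,45),(45,90),(88,45))])
    g=w.reshape(-1,3); g=g[abs(g[:,2]-np.median(g[:,2]))<.006]; A=np.c_[g[:,:2]-g[:,:2].mean(0),np.ones(len(g))]; print(len(g),np.linalg.lstsq(A,g[:,2],rcond=None)[0])
E
```

```text
wrist8 [np.float64(0.1146), np.float64(0.1147), np.float64(0.1146), np.float64(0.1145), np.float64(0.1146)]
12208 [-0.00451925  0.00176792  0.1145957 ]
wrist11 [np.float64(0.1537), np.float64(0.1536), np.float64(0.1536), np.float64(0.1535), np.float64(0.1536)]
12220 [-0.00432395 -0.00368717  0.15359994]
```

I handed the job in at about 17.5 s of the 51 s. The jar is seated in the brace pocket. The cap is unscrewed and held level in the gripper, about 20 mm above the jar's mouth.

**What I did**
- I carried the closed jar by its cap and set it into the pocket. It met the floor at tool height 0.0808 m, which is the grasp height plus the 10 mm pocket floor.
- I turned the cap 62.6° anticlockwise. The jar turned 4.2° in its pocket, so the net turn was about 58°, the middle of the free range.
- I lifted the cap 39 mm straight up. The load on the tool was about 0 N, against 5 N when it carried the jar, so the jar stayed behind.

**Last checks**
- **Cap:** its top is at 0.1536 m, level within 0.006 rad, with the fingers closed on it at a 58 mm gap.
- **Jar:** both visible sides lie 30.1 mm from the pocket centre, as a centred jar should. The shoulder depth was read only roughly, about 0.081 m, from a mixed patch of the image (0.083 m expected).
- **Bystanders:** the mug, cork-lidded jar and shaker look unmoved in the top view.

**What failed or disagreed**
- **First grasp:** it closed above the cap without touching anything. The fingertips stood about 30 mm further back from the reported tool point than the specification says. I measured this with the wrist depth camera and went lower by that amount.
- **Tilt fit:** the fit run just before hand-in gave a wrong value, about 0.2. I redid it afterwards without outliers, and the cap is level.
- **Disc turn:** this was not measured directly. I inferred it from the net cap turn, with no slip seen between the cap and the fingers.

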